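# Third hand: hold a heat sink against a sprung assembly fence

## Robot

A 6-joint arm with a two-finger parallel gripper is mounted at the origin on the work surface. World frame = base frame: x ahead of the robot, y to its left, z up, the work surface at z = 0. Lengths are in m, angles in rad, forces in N, time in s.
With the tool pointing down it reaches from about 0.35 to 0.85 m from the base axis. Payload 8.1 kg.
Tool frame: the origin (TCP) lies midway between the tips of the shut fingers; the grasp point (between the pads) lies robot.grip_depth behind it (robot.grip_depth is the distance from the TCP to the grasp point, in m); z points along the fingers, y is the line along which they close (so a half turn about z gives the same grasp; the last joint's range is limited). The gripper opens to 93 mm and grips with 3 to 60 N. Pads are 15 mm wide; open, the fingers measure 128 mm over their backs; the gripper's body (75 mm by 188 mm) begins 65 mm behind the grasp point.
Start: joints at [-1.265, 0.13, 1.488, -0, 1.523, -0.085], TCP at [0.229, -0.555, 0.219] pointing down, gripper open.
Joint ranges: [-2.96, 2.96], [-0.89, 2.26], [0.02, 2.5], [-1.34, 4.48], [0, 2.73], [-2.66, 2.66]. Speed limits (rad/s): [2.39, 2.39, 2.79, 3.14, 3.14, 3.14].

## Interface

Orientations are given as a rotation vector (axis times angle).
In Python, from plant import robot gives the robot as it stands.
- The arm moves only by the tool carry_out, never from a script. Its argument "rows" is a list of rows, each a list of 6 numbers: the shift along the tool's x, y, z in m, then the turn, a rotation vector about the tool's x, y, z in degrees. A call has 1 to 12 rows; each row is the pose to reach, as a shift and turn from the pose commanded when the call began, along the tool's axes at that moment; what a row does not reach only later rows make up. A row lasts 1/8 s, in which the tool goes at most 62.5 mm and 10.7 degrees, less where a joint would pass 70% of its speed; a pose out of reach is approached as far as the arm can. A call with a gripper value outside its range is refused whole. "jaw" is the closure in counts, from 0 (fully open) to 255 (shut), set as the call begins (left out, the last holds). The fingers move at their own pace and stop on an object; "force" is the grip in N (left out, the last holds). Time passes only in rows, so rows that repeat a pose let the fingers close. It gives the time, the measured TCP pose, the force, the opening and the grip force at its end, in the units of the state.
- robot.read_state(): the state, without advancing time (a new reading comes with each control period).
- robot.read_camera(name): name is "scene" or "top" or "wrist"; returns the picture (384x512x3 uint8, red, green, blue); there is no depth.
- robot.camera_model(name): a dict with "fx", "fy", "cx", "cy" (pixels), "dist" ([k1, k2, p1, p2, k3] as OpenCV has them; the pictures are not rectified), "R" (3x3) and "t" (3): a world point X has camera coordinates R X + t; the wrist camera has in their place "mount" (4x4, takes a point from camera to tool coordinates, whose origin is the TCP and whose axes are the flange's). Camera axes: x right, y down, z forward; pixel columns grow to the right and rows downward; lengths in m; the calibration is good to about 2 mm. A picture is of the moment at which its call begins: read the wrist's pose just before it. camera_model takes no time and is no camera call.
- robot.close_job(): hands the job in; it is judged then, once.
Trained networks look in the newest picture that a camera, given by its name, has taken for a name from the list of things; names that differ only in an ending like _2 or _b are one class to them, and where a whole thing is asked for, a point or a joint stands for the part that bears it (a point fixed in the world has none). Each returns a list of dicts, best first, with "conf" (0 to 1); they miss things now and then, are a little off and sometimes report something else, mostly with a low value. They report only what shows in the picture. A call takes as long as a camera call.
- robot.outline_of(camera, target): "pixels" (384x512 bool, what is visible of it) and "pixel" ([column, row] in pixels, amid what is visible of it).
The state is a dict: "t": time; "q": joint angles; "dq": joint speeds; "joint_torque": joint torques, N m; "tool_pos": TCP position; "orientation": TCP orientation; "force": force on the tool from outside, world axes, zero at the start; "wrist_torque": the same for the moment, N m; "opening": finger opening in m; "gripper_force": force on a finger pad.
Only numpy, scipy, OpenCV 4.12 (cv2) and the standard library are available. Lean on these libraries where they do the work, as an engineer would, in place of code of your own. Each camera call takes 0.05 s, during which the arm holds its last target. There are 200 camera calls.

## Task

Be my third hand: pick up the finned aluminium heat sink, stand it upright on the bed of the assembly jig and push its flat face squarely against the middle of the blue sprung fence until the red pointer stands in the green band (a push of about 10 N, by the heat sink alone, fingers clear of the fence), without ever ramming the fence to the end of its travel. Keep it steady there for at least three seconds and finish still holding and pushing it like that, not letting go, so that I can drive the screws from behind. Leave the screwdriver, screw tray, green reel and black mains inlet where they are.

Things in the scene. Friction and masses are not known exactly. Their poses are not given: they have to be found in the camera images.
- sink: Loose aluminium heat sink, 46 (x) by 56 (y) by 50 (z) mm, 0.19 to 0.34 kg. Origin: centre of its underside, z up. Flat mounting plate (10 mm thick) on the +x side, its flat face at x = +23 mm; seven upright fins run from it to x = -23 mm. The outer fins are flat side faces at y = +-28 mm, full height, to be gripped from above (fingers closing along its y).
- sink_face (a point): Centre of the heat sink's flat face: x = +23 mm, 25 mm above its underside; x points out of the flat face.
- jig: Jig fixed to the bench; aluminium bed 150 by 150 mm, its top 12 mm above the bench, black line along y = 0. Origin: on the bench, 50 mm in from the bed's open front edge. x points from the open front to the fence, z up. Grey spring block (x 70 to 100 mm, 54 high) and side cheeks (y +-60 to 75, x 22 to 72 mm, 50 high) behind the fence face; white strip with green band on the +y cheek.
- fence_face (a point): Centre of the front of the blue sprung fence, moves with it; 37 mm above the bench, at jig x = 20 mm at rest. Fence: 110 mm wide (y), 8 thick, top 58 mm above the bench, underside 2 mm above the bed. x is the push direction (away from the jig's open front), same as jig x; z up. With the sink in place, sink_face coincides with this point, x axes agreeing.
- fence (a joint): Travel of the sprung fence in m: 0 at rest, growing as it is pushed back, end of travel 0.032. The spring has no preload and takes 0.7 N per mm: 0.0143 is 10 N. The red pointer on the fence moves with it; the green band spans 0.010 to 0.0186 (7 to 13 N).
- driver: Bystander: screwdriver with yellow handle lying on the left, pointing away from the robot. Origin near its middle.
- screws: Bystander: blue open tray of screws, 64 by 64 by 25 mm, in the middle beyond the work. Origin: centre of its underside.
- reel: Bystander: green reel, 60 mm diameter, 41 mm high, standing in the middle between heat sink and jig. Origin: centre of its underside.
- inlet: Bystander: black mains inlet module, about 40 by 58 by 28 mm, on the right. Origin: centre of its underside.

How it is judged:
By the outcome, as a careful person would: the job done as asked, in the order asked, and still so for the second after the job is handed in, while the arm keeps its last pose, push and grip.
It also fails if it takes over 48 s, if anything falls off the work surface, if the arm or the gripper's body presses on something with over 40 N, if the wrist force passes 120 N, or if a joint passes its speed limit or range.

## Working session

There is one attempt and no reset: what is moved stays moved. The work goes in short steps, Python scripts to look and compute and a tool call to move; the robot and the scene stay as the last step left them, time stands still between calls to the robot, and variables do not carry over. Pictures are saved under pics/ and viewed, at most 10 in all, crops included, and the job is handed in when it is done.

Besides the shell and the picture viewer there is one more tool, called after "Request:" by a JSON object that holds its "name" and its "arguments", one argument or row to a line. carry_out: Moves the arm, as the interface text tells. Its arguments: {"type":"object","properties":{"rows":{"type":"array"},"jaw":{"type":"number"},"force":{"type":"number"}},"required":["rows"]}

```bash
mkdir -p pics; ls; cat > h.py <<'E'
import numpy as np, cv2
from scipy.spatial.transform import Rotation as Ro
from plant import robot
def ray(cam,px,st=None):
    m=robot.camera_model(cam)
    K=np.array([[m['fx'],0,m['cx']],[0,m['fy'],m['cy']],[0,0,1]])
    p=cv2.undistortPoints(np.array(px,float).reshape(-1,1,2),K,np.array(m['dist'])).reshape(-1,2)
    d=np.c_[p,np.ones(len(p))]
    if cam=='wrist':
        T=np.array(m['mount']);R=Ro.from_rotvec(st['orientation']).as_matrix()
        return R@T[:3,3]+np.array(st['tool_pos']), d@(R@T[:3,:3]).T
    R=np.array(m['R']);t=np.array(m['t'])
    return -R.T@t, d@R
def onz(cam,px,z,st=None):
    o,d=ray(cam,px,st); return o+d*((z-o[2])/d[:,2])[:,None]
def save(n,im): cv2.imwrite('pics/'+n,im[:,:,::-1])
E
python3 - <<'E'
from h import *
st=robot.read_state(); print(st, robot.grip_depth)
a=robot.read_camera('top'); 
for n in ['sink','jig','fence_face','reel','screws','driver','inlet']:
    r=robot.outline_of('top',n)
    for o in r[:2]:
        print(n,round(o['conf'],2),o['pixel'],onz('top',[o['pixel']],0.03)[0].round(3),cv2.minAreaRect(np.argwhere(o['pixels'])[:,::-1].astype(np.float32)))
b=robot.read_camera('scene')
save('t.png',a); save('s.png',b)
print(robot.camera_model('top'))
E
```

```text
pics
{'t': 0.0, 'q': array([-1.26540320e+00,  1.31120609e-01,  1.48927987e+00, -7.96285149e-06,
        1.52295964e+00, -8.53960071e-02]), 'dq': array([ 0.00063732, -0.00049255, -0.00013206,  0.00016628, -0.0006675 ,
        0.00140128]), 'joint_torque': array([-1.40824945e-03, -5.59855950e+01, -4.91756666e+01,  7.68215465e-02,
        3.56226624e-02, -1.23188861e-04]), 'tool_pos': array([ 0.22840386, -0.55422682,  0.21761132]), 'orientation': array([-3.08008909e+00, -6.09611230e-01,  3.17017322e-04]), 'force': array([ 0.07166201,  0.36085251, -0.01382955]), 'wrist_torque': array([-0.00582575, -0.02820794, -0.0275384 ]), 'gripper_force': 0.0, 'opening': 0.09252633396024208} 0.0188
sink 0.75 [342.9, 210.3] [ 0.546 -0.199  0.03 ] ((341.74090576171875, 210.58758544921875), (24.007450103759766, 18.026947021484375), 19.983104705810547)
jig 0.88 [197.6, 219.5] [0.521 0.179 0.03 ] ((197.17233276367188, 219.88687133789062), (59.34086227416992, 57.985050201416016), 6.952957630157471)
jig 0.16 [105.4, 240.7] [0.464 0.419 0.03 ] ((110.71949768066406, 228.47560119628906), (11.384414672851562, 69
[... 397 characters left out ...]
594643592834473)
driver 0.75 [104.0, 240.4] [0.465 0.423 0.03 ] ((108.59459686279297, 235.4324188232422), (9.535140991210938, 53.92286682128906), 9.462322235107422)
inlet 0.56 [421.3, 221.8] [ 0.517 -0.402  0.03 ] ((422.15380859375, 223.23074340820312), (16.641006469726562, 22.74271011352539), 56.3099365234375)
{'fx': 486.77547769274787, 'fy': 486.77547769274787, 'cx': 258.25668622468885, 'cy': 192.48339417334546, 'dist': array([-0.03190484,  0.        ,  0.        ,  0.        ,  0.        ]), 'R': array([[ 0.00451059, -0.99993957, -0.01002587],
       [-0.99544955, -0.00353557, -0.09522443],
       [ 0.09518323,  0.01040977, -0.99540534]]), 't': array([0.01933712, 0.59225517, 1.2451148 ])}
```

View pics/t.png

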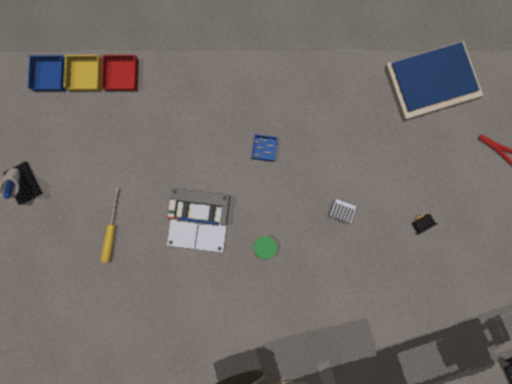

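View pics/s.png

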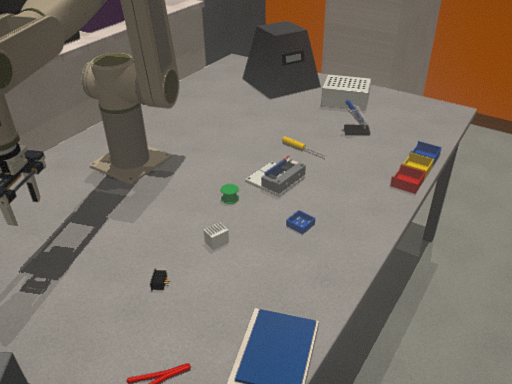

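Top view shows the sink at about (342,210) with fins running slightly off vertical. The jig is at (198,220), its fence towards the image top (+x), and the reel is at (265,247). In the scene view everything stands upright. Next I move above the sink for a wrist look.

```bash
cat >> h.py <<'E'
def go(p,yaw_deg):
    """shift (mm) in tool axes and turn (deg) from present pose to TCP p, pointing down, tool x at yaw"""
    st=robot.read_state();R=Ro.from_rotvec(st['orientation'])
    G=Ro.from_euler('z',yaw_deg,degrees=True)*Ro.from_rotvec([np.pi,0,0])
    print('now',np.round(st['tool_pos'],4),'yaw',np.degrees(np.arctan2(*R.as_matrix()[[1,0],0])).round(2),'F',np.round(st['force'],1),'t',st['t'])
    print('shift mm',(R.inv().apply(np.array(p)-st['tool_pos'])*1000).round(1),'turn',(R.inv()*G).as_rotvec(degrees=True).round(2))
E
python3 - <<'E'
from h import *
print(np.round(robot.camera_model('wrist')['mount'],3))
go([.53,-.2,.24],-20)
E
```

```text
[[ 0.001 -0.964 -0.264  0.073]
 [ 1.     0.001  0.001 -0.001]
 [-0.001 -0.264  0.964 -0.167]
 [ 0.     0.     0.     1.   ]]
now [ 0.2286 -0.5547  0.2186] yaw 22.39 F [0.  0.8 1.1] t 0.45
shift mm [ 413.8 -213.2  -21.4] turn [-1.000e-02  0.000e+00  4.239e+01]
```

Request:
{"name": "carry_out", "arguments": {
  "rows": [
    [0.414, -0.213, -0.021, 0, 0, 42.4],
    [0.414, -0.213, -0.021, 0, 0, 42.4],
    [0.414, -0.213, -0.021, 0, 0, 42.4],
    [0.414, -0.213, -0.021, 0, 0, 42.4],
    [0.414, -0.213, -0.021, 0, 0, 42.4],
    [0.414, -0.213, -0.021, 0, 0, 42.4],
    [0.414, -0.213, -0.021, 0, 0, 42.4],
    [0.414, -0.213, -0.021, 0, 0, 42.4],
    [0.414, -0.213, -0.021, 0, 0, 42.4],
    [0.414, -0.213, -0.021, 0, 0, 42.4],
    [0.414, -0.213, -0.021, 0, 0, 42.4]
  ],
  "jaw": 0,
  "force": 50
}}

```text
t: 1.82
tool_pos: [0.5295, -0.2012, 0.2396]
orientation: [3.093, -0.548, -0.0]
force: [-0.1, -0.7, -0.1]
opening: 0.0933
gripper_force: 0.0
```

```bash
python3 - <<'E'
from h import *
st=robot.read_state(); a=robot.read_camera('wrist'); save('w1.png',a)
print(st['t'],st['tool_pos'],st['q'],st['dq'].max())
for o in robot.outline_of('wrist','sink')[:2]:
    m=o['pixels'].astype(np.uint8)
    c=max(cv2.findContours(m,0,2)[0],key=cv2.contourArea)
    ap=cv2.approxPolyDP(c,5,True).reshape(-1,2)
    print(o['conf'],o['pixel'],ap.tolist()); print(onz('wrist',ap,.05,st).round(4).tolist())
E
```

```text
1.825 [ 0.52954858 -0.20116952  0.2396066 ] [-4.53358441e-01  3.19695536e-02  1.55392462e+00 -2.97106189e-04
  1.55580707e+00  1.46818232e+00] 0.0033709900009667457
0.83 [236.3, 149.2] [[217, 137], [218, 176], [229, 171], [230, 147], [234, 175], [237, 146], [241, 173], [243, 147], [262, 148], [264, 174], [264, 134]]
[[0.5752, -0.1774, 0.05], [0.5333, -0.1621, 0.05], [0.5344, -0.1761, 0.05], [0.5598, -0.187, 0.05], [0.5281, -0.1798, 0.05], [0.5581, -0.1948, 0.05], [0.5275, -0.1882, 0.05], [0.5548, -0.2007, 0.05], [0.5464, -0.2204, 0.05], [0.5174, -0.2126, 0.05], [0.5603, -0.2277, 0.05]]
0.64 [418.8, 112.5] [[429, 90], [404, 102], [392, 120], [406, 142], [417, 143], [449, 109]]
[[0.5444, -0.4136, 0.05], [0.5412, -0.3841, 0.05], [0.5267, -0.3667, 0.05], [0.4974, -0.3761, 0.05], [0.492, -0.3879, 0.05], [0.5169, -0.4309, 0.05]]
```

View pics/w1.png

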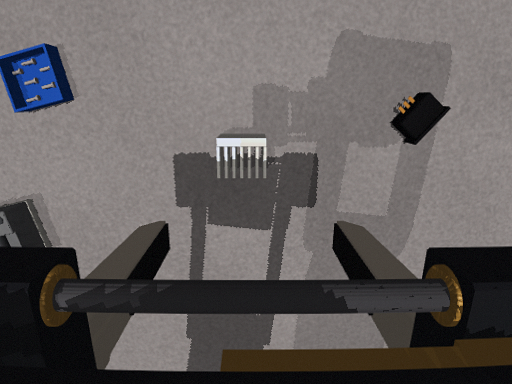

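The wrist view shows the sink upright, its plate at (217–267, 135–147) towards tool +x and fins below it. The sink is almost aligned with the tool.

```bash
python3 - <<'E'
from h import *
go([.5445,-.1965,.010],-19.2)
E
```

```text
now [ 0.5296 -0.2012  0.2396] yaw -20.11 F [-0.2  0.8  0.4] t 1.925
shift mm [ 12.4  -9.6 229.6] turn [ 0.01  0.   -0.91]
```

Request:
{"name": "carry_out", "arguments": {
  "rows": [
    [0.008, -0.006, 0.06, 0, 0, -0.9],
    [0.012, -0.0095, 0.115, 0, 0, -0.9],
    [0.012, -0.0095, 0.15, 0, 0, -0.9],
    [0.012, -0.0095, 0.18, 0, 0, -0.9],
    [0.012, -0.0095, 0.205, 0, 0, -0.9],
    [0.012, -0.0095, 0.222, 0, 0, -0.9],
    [0.012, -0.0095, 0.2295, 0, 0, -0.9],
    [0.012, -0.0095, 0.2295, 0, 0, -0.9]
  ]
}}

```text
t: 2.92
tool_pos: [0.5447, -0.1955, 0.0102]
orientation: [-3.098, 0.522, 0.0]
force: [0.7, -0.5, 0.6]
opening: 0.0928
gripper_force: 0.0
```

Request:
{"name": "carry_out", "arguments": {
  "rows": [
    [0, 0, 0, 0, 0, 0],
    [0, 0, 0, 0, 0, 0],
    [0, 0, 0, 0, 0, 0],
    [0, 0, 0, 0, 0, 0],
    [0, 0, 0, 0, 0, 0],
    [0, 0, 0, 0, 0, 0],
    [0, 0, 0, 0, 0, 0],
    [0, 0, 0, 0, 0, 0]
  ],
  "jaw": 255,
  "force": 50
}}

```text
t: 3.92
tool_pos: [0.5449, -0.1953, 0.0104]
orientation: [3.098, -0.521, 0.0]
force: [-1.2, 1.1, 4.2]
opening: 0.0561
gripper_force: 49.9
```

```bash
python3 - <<'E'
from h import *
go([.53,-.05,.15],-6)
# jig measurement in top view
a=robot.read_camera('top')
c=a[180:260,155:240]; save('jigtop.png',cv2.resize(c,None,fx=7,fy=7,interpolation=cv2.INTER_CUBIC))
E
```

```text
now [ 0.5449 -0.1953  0.0104] yaw -19.11 F [-1.2  1.1  4.2] t 3.925
shift mm [ -61.6 -132.5 -139.7] turn [ 0.000e+00 -1.000e-02 -1.311e+01]
```

View pics/jigtop.png

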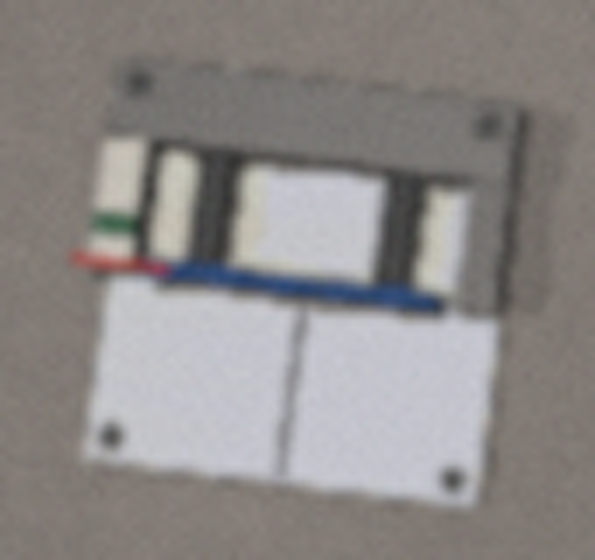

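Gripped at 56.1 mm. The crop shows the jig's bed front corners at crop (85,460) and (478,505), the centre line from (303,310) to (283,475), and the fence top front edge from (165,278) to (440,310).

```bash
python3 - <<'E'
from h import *
f=lambda p:np.array([155,180])+(np.array(p)+.5)/7-.5
A=onz('top',f([[85,460],[478,505],[303,310],[283,475]]),.012); B=onz('top',f([[165,280],[440,312]]),.058)
yaw=lambda l,r:np.degrees(np.arctan2(-(l-r)[0],(l-r)[1]))
print('front',A[:2].mean(0),np.linalg.norm(A[0]-A[1]),yaw(A[0],A[1]));d=A[2]-A[3];print('line',A[2],A[3],np.degrees(np.arctan2(d[1],d[0])))
print('fence',B.mean(0),np.linalg.norm(B[0]-B[1]),yaw(B[0],B[1]))
go([.43,.18,.19],-6)
E
```

```text
front [0.4453168  0.18811255 0.012     ] 0.14898469616265825 -6.148933199894417
line [0.5100113  0.18089768 0.012     ] [0.44812226 0.18745427 0.012     ] -6.047417077795815
fence [0.51369673 0.17504904 0.058     ] 0.10101799675420725 -6.3417429540828465
now [ 0.5449 -0.1953  0.0104] yaw -19.11 F [-1.   1.3  3.9] t 3.975
shift mm [-231.4 -317.1 -179.7] turn [ 0.000e+00 -1.000e-02 -1.311e+01]
```

Request:
{"name": "carry_out", "arguments": {
  "rows": [
    [0, 0, -0.01, 0, 0, 0],
    [0, 0, -0.035, 0, 0, 0],
    [0, 0, -0.07, 0, 0, 0],
    [0, 0, -0.12, 0, 0, 0],
    [0, 0, -0.16, 0, 0, 0],
    [0, 0, -0.18, 0, 0, 0]
  ]
}}

```text
t: 4.72
tool_pos: [0.5457, -0.1957, 0.1931]
orientation: [3.097, -0.521, 0.005]
force: [0.4, -0.3, -3.0]
opening: 0.056
gripper_force: 49.9
```

```bash
python3 - <<'E'
from h import *
go([.425,.19,.19],-6.1)
E
```

```text
now [ 0.5457 -0.1957  0.1931] yaw -19.11 F [ 0.4 -0.3 -3. ] t 4.725
shift mm [-240.3 -325.     2.1] turn [  0.04  -0.2  -13.01]
```

Request:
{"name": "carry_out", "arguments": {
  "rows": [
    [-0.02, -0.027, 0.001, 0, 0, -2],
    [-0.05, -0.068, 0.001, 0, 0, -4],
    [-0.085, -0.115, 0.002, 0, 0, -6],
    [-0.12, -0.162, 0.002, 0, 0, -8],
    [-0.155, -0.21, 0.002, 0, 0, -10],
    [-0.19, -0.257, 0.002, 0, -0.1, -12],
    [-0.218, -0.295, 0.002, 0, -0.2, -13],
    [-0.235, -0.317, 0.002, 0, -0.2, -13],
    [-0.24, -0.325, 0.002, 0, -0.2, -13],
    [-0.24, -0.325, 0.002, 0, -0.2, -13],
    [-0.24, -0.325, 0.002, 0, -0.2, -13]
  ]
}}

```text
t: 6.1
tool_pos: [0.4246, 0.1894, 0.1878]
orientation: [3.137, -0.169, -0.006]
force: [-1.0, 0.4, -2.1]
opening: 0.0555
gripper_force: 49.9
```

```bash
python3 - <<'E'
from h import *
st=robot.read_state(); a=robot.read_camera('wrist'); save('w2.png',a); np.savez('w2.npz',p=st['tool_pos'],o=st['orientation'])
go([.425,.19,.19],-6.1)
E
```

```text
now [0.4247 0.1894 0.1879] yaw -6.19 F [-0.1 -0.5 -2. ] t 6.15
shift mm [ 0.3 -0.7 -2.1] turn [ 0.    0.22 -0.09]
```

View pics/w2.png

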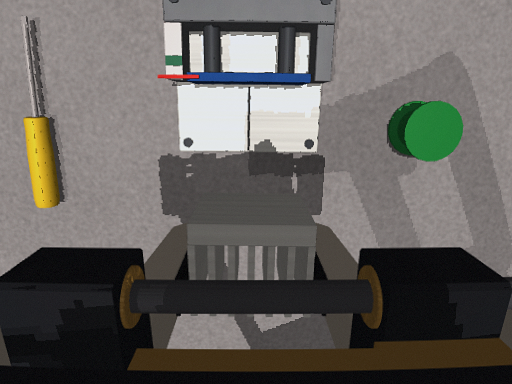

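The view shows the fence (blue) across (188–309, 73–83), the black centre line at column 249 (rows 86–151), and the bed front corners at (180,150) and (319,152). The sink is held with its plate towards the fence.

```bash
python3 - <<'E'
from h import *
z=np.load('w2.npz'); st=dict(tool_pos=z['p'],orientation=z['o'])
im=cv2.imread('pics/w2.png').astype(int)[:,:,::-1]
# line columns
for r in (95,110,125,140,148):
    g=im[r,238:262].sum(1); w=g.max()-g; w[w<.5*w.max()]=0; c=238+(w*np.arange(24)).sum()/w.sum(); print(r,c.round(1),onz('wrist',[[c,r]],.012,st)[0].round(4))
b=(im[:,:,2]>im[:,:,0]+60)&(im[:,:,2]>110); b[:,:150]=0;b[130:]=0;b[:,340:]=0
for c in (205,230,255,280,300):
    r=np.flatnonzero(b[:,c]); print(c,r.min(),r.max(),[im[k,c].tolist() for k in range(r.min()-2,r.max()+5)] if c==255 else '', onz('wrist',[[c,r.max()+.5]],.058,st)[0].round(4),onz('wrist',[[c,r.max()+.5]],.014,st)[0].round(4))
cc=np.flatnonzero(b[76]);print(cc.min(),cc.max(),onz('wrist',[[cc.max()+.5,78]],.058,st).round(4))
print(onz('wrist',[[180,150],[319,152]],.012,st).round(4))
E
```

```text
95 248.6 [0.5035 0.1837 0.012 ]
110 248.6 [0.4884 0.1854 0.012 ]
125 248.5 [0.473  0.1871 0.012 ]
140 248.5 [0.4572 0.1889 0.012 ]
148 255.3 [0.4478 0.1825 0.012 ]
205 72 80  [0.5193 0.2208 0.058 ] [0.5225 0.2264 0.014 ]
230 73 80  [0.5169 0.1987 0.058 ] [0.5197 0.201  0.014 ]
255 73 81 [[236, 239, 244], [186, 194, 196], [17, 54, 122], [35, 74, 144], [36, 75, 143], [35, 75, 143], [34, 73, 141], [32, 71, 142], [35, 76, 145], [36, 76, 143], [26, 55, 112], [8, 16, 32], [12, 21, 39], [64, 67, 73], [147, 143, 137]] [0.5137 0.1767 0.058 ] [0.516  0.1758 0.014 ]
280 73 81  [0.5113 0.1545 0.058 ] [0.5134 0.1504 0.014 ]
300 74 81  [0.5095 0.1368 0.058 ] [0.5113 0.13   0.014 ]
200 310 [[0.5115 0.1273 0.058 ]]
[[0.4545 0.2638 0.012 ]
 [0.4362 0.1141 0.012 ]]
```

```bash
python3 - <<'E'
from h import *
go([.4802,.1853,.030],-6.25)
E
```

```text
now [0.4247 0.1894 0.1879] yaw -6.19 F [-0.1 -0.5 -2. ] t 6.15
shift mm [ 56.3  -1.9 157.7] turn [0.   0.22 0.06]
```

Request:
{"name": "carry_out", "arguments": {
  "rows": [
    [0.02, -0.001, 0.015, 0, 0.2, 0.1],
    [0.045, -0.002, 0.045, 0, 0.2, 0.1],
    [0.056, -0.002, 0.08, 0, 0.2, 0.1],
    [0.056, -0.002, 0.11, 0, 0.2, 0.1],
    [0.056, -0.002, 0.135, 0, 0.2, 0.1],
    [0.056, -0.002, 0.15, 0, 0.2, 0.1],
    [0.056, -0.002, 0.157, 0, 0.2, 0.1],
    [0.056, -0.002, 0.157, 0, 0.2, 0.1],
    [0.056, -0.002, 0.157, 0, 0.2, 0.1]
  ]
}}

```text
t: 7.28
tool_pos: [0.4807, 0.1867, 0.0321]
orientation: [-3.136, 0.17, -0.003]
force: [-0.8, 0.3, -1.5]
opening: 0.0557
gripper_force: 49.9
```

```bash
python3 - <<'E'
from h import *
go([.4802,.1853,.0228],-6.25)
st=robot.read_state(); a=robot.read_camera('wrist'); save('w3.png',a); np.savez('w3.npz',p=st['tool_pos'],o=st['orientation'])
E
```

```text
now [0.4807 0.1867 0.0321] yaw -6.21 F [-0.8  0.3 -1.5] t 7.275
shift mm [-0.3  1.5  9.3] turn [-0.06 -0.1   0.04]
```

View pics/w3.png

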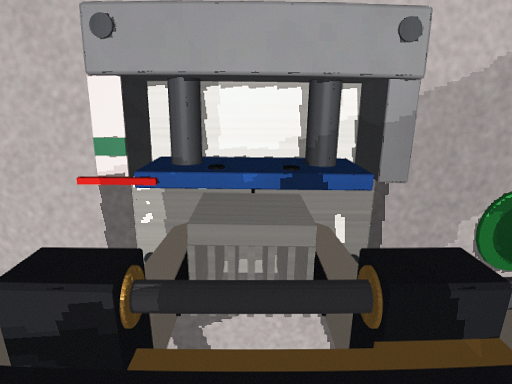

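The sink is over the bed in front of the fence, with the plate's front edge spanning (188–316, 225). The fence spans columns 135–373, its lower front edge at about row 188, and the centre-line tick is at column 253.

```bash
python3 - <<'E'
from h import *
z=np.load('w3.npz'); st=dict(tool_pos=z['p'],orientation=z['o']); R=Ro.from_rotvec(z['o'])
im=cv2.imread('pics/w3.png').astype(int)[:,:,::-1]
b=(im[:,:,2]>im[:,:,0]+40)&(im[:,:,2]>60); b[:140]=0;b[205:]=0;b[:,400:]=0
T=lambda px,h:(R.inv().apply(onz('wrist',px,h,st)-z['p'])*1000).round(1)
# front top edge: brightness step within blue (top face to front face)
for c in (165,200,230,280,320,350):
    r=np.flatnonzero(b[:,c]); col=im[r.min():r.max()+1,c].sum(1); k=r.min()+2+np.argmin(np.diff(col[2:-2])) if len(col)>6 else -1
    print(c,r.min(),r.max(),k,T([[c,k+.5]],.058))
for r in (176,180,184,186):
    c=np.flatnonzero(b[r]); print(r,c.min(),c.max(),im[r,130:140].tolist() if r==184 else '',T([[c.min(),r],[c.max()+1,r]],.058).tolist())
g=im[192,240:268].sum(1);print(g)
E
```

```text
165 171 187 179 [[ 38.4 -40.1 -25.8]]
200 165 187 170 [[ 42.6 -23.8 -25.8]]
230 172 188 177 [[ 39.4 -10.3 -25.8]]
280 173 188 177 [[ 39.4  12.5 -25.8]]
320 173 188 181 [[ 37.5  30.9 -25.9]]
350 173 189 180 [[ 38.   44.7 -25.9]]
176 134 373  [[40.0, -54.3, -25.8], [40.2, 55.6, -25.9]]
180 158 372  [[38.2, -43.3, -25.8], [38.3, 55.3, -25.9]]
184 157 372 [[191, 34, 29], [225, 76, 80], [199, 43, 39], [222, 69, 64], [222, 67, 61], [171, 22, 20], [178, 25, 23], [181, 28, 24], [181, 28, 23], [181, 28, 26]] [[36.3, -43.9, -25.8], [36.4, 55.5, -25.9]]
186 135 372  [[35.3, -54.2, -25.8], [35.4, 55.6, -25.9]]
[348 354 350 351 357 347 360 353 350 358 374 170  20   0 135 330 366 354
 357 358 350 352 355 354 359 353 357 359]
```

Request:
{"name": "carry_out", "arguments": {
  "rows": [
    [0, 0.0005, 0.002, 0, 0, 0.2],
    [0, 0.0005, 0.005, 0, 0, 0.2],
    [0, 0.0005, 0.007, 0, 0, 0.2],
    [0, 0.0005, 0.008, 0, 0, 0.2],
    [0, 0.0005, 0.0085, 0, 0, 0.2],
    [0, 0.0005, 0.0085, 0, 0, 0.2],
    [0, 0.0005, 0.0085, 0, 0, 0.2]
  ]
}}

```text
t: 8.2
tool_pos: [0.4798, 0.186, 0.0225]
orientation: [-3.136, 0.176, -0.0]
force: [0.6, -0.9, -2.6]
opening: 0.0558
gripper_force: 49.9
```

Request:
{"name": "carry_out", "arguments": {
  "rows": [
    [0, 0, 0.0003, 0, 0, 0],
    [0, 0, 0.0005, 0, 0, 0],
    [0, 0, 0.0005, 0, 0, 0],
    [0, 0, 0.0005, 0, 0, 0]
  ]
}}

```text
t: 8.7
tool_pos: [0.4798, 0.1861, 0.0223]
orientation: [-3.136, 0.176, -0.0]
force: [-2.8, -0.6, 5.8]
opening: 0.0558
gripper_force: 49.9
```

Request:
{"name": "carry_out", "arguments": {
  "rows": [
    [0, 0, 0.0003, 0, 0, 0],
    [0, 0, 0.0005, 0, 0, 0],
    [0, 0, 0.0005, 0, 0, 0],
    [0, 0, 0.0005, 0, 0, 0]
  ]
}}

```text
t: 9.2
tool_pos: [0.4798, 0.1861, 0.0223]
orientation: [-3.136, 0.175, -0.0]
force: [-6.4, -2.2, 10.6]
opening: 0.0556
gripper_force: 49.9
```

Request:
{"name": "carry_out", "arguments": {
  "rows": [
    [0, 0, -0.0005, 0, 0, 0],
    [0.002, 0, -0.0005, 0, 0, 0],
    [0.004, 0, -0.0005, 0, 0, 0],
    [0.006, 0, -0.0005, 0, 0, 0],
    [0.008, 0, -0.0005, 0, 0, 0],
    [0.01, 0, -0.0005, 0, 0, 0],
    [0.01, 0, -0.0005, 0, 0, 0],
    [0.01, 0, -0.0005, 0, 0, 0]
  ]
}}

```text
t: 10.2
tool_pos: [0.4898, 0.1852, 0.0223]
orientation: [-3.136, 0.176, -0.0]
force: [-3.4, 0.0, 5.6]
opening: 0.0556
gripper_force: 49.9
```

Request:
{"name": "carry_out", "arguments": {
  "rows": [
    [0.0015, 0, 0, 0, 0, 0],
    [0.003, 0, 0, 0, 0, 0],
    [0.0045, 0, 0, 0, 0, 0],
    [0.006, 0, 0, 0, 0, 0],
    [0.0075, 0, 0, 0, 0, 0],
    [0.009, 0, 0, 0, 0, 0],
    [0.01, 0, 0, 0, 0, 0],
    [0.01, 0, 0, 0, 0, 0],
    [0.01, 0, 0, 0, 0, 0]
  ]
}}

```text
t: 11.32
tool_pos: [0.4979, 0.1843, 0.0224]
orientation: [-3.136, 0.175, 0.005]
force: [-14.2, 0.9, 15.5]
opening: 0.0559
gripper_force: 49.9
```

```bash
python3 - <<'E'
from h import *
go([.5,.18,.0223],-6.4)
st=robot.read_state(); a=robot.read_camera('wrist'); save('w4.png',a); np.savez('w4.npz',p=st['tool_pos'],o=st['orientation'])
print(st['wrist_torque'])
E
```

```text
now [0.4979 0.1843 0.0224] yaw -6.39 F [-14.2   0.9  15.5] t 11.325
shift mm [2.5 4.1 0. ] turn [-0.02  0.19  0.01]
[0.11259208 2.23360486 0.06245141]
```

View pics/w4.png

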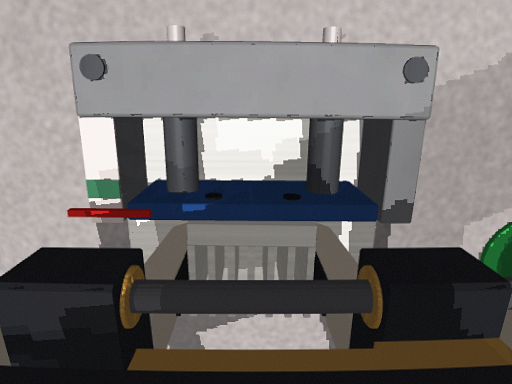

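```bash
cat > fen.py <<'E'
from h import *
def fence(n):
    z=np.load(n+'.npz'); st=dict(tool_pos=z['p'],orientation=z['o']); u=np.array([np.cos(np.radians(-6.4)),np.sin(np.radians(-6.4)),0])
    im=cv2.imread(f'pics/{n}.png').astype(int)[:,:,::-1]
    b=(im[:,:,2]>im[:,:,0]+30)&(im[:,:,2]>50); b[:140]=0;b[235:]=0
    T=lambda c,r,h:round(float(onz('wrist',[[c,r]],h,st)[0]@u)*1000,1)
    cs=(165,175,185,325,340,355) 
    print(n,'front edge',[T(c,np.flatnonzero(b[:,c]).max()+.5,.058) for c in cs])
    # pointer and green band (top view of strip)
    red=(im[:,:,0]>150)&(im[:,:,1]<90)&(im[:,:,2]<90); gr=(im[:,:,1]>im[:,:,0]+40)&(im[:,:,1]>im[:,:,2]+15)
    gr[:,:75]=0; gr[:,140:]=0
    R,G=np.argwhere(red),np.argwhere(gr); print('red rows',R[:,0].min(),R[:,0].max(),'cols',R[:,1].min(),R[:,1].max(),'green rows',G[:,0].min(),G[:,0].max(),'cols',G[:,1].min(),G[:,1].max())
    c=105; print('band at cheek top .05',[T(c,r,.05) for r in (G[:,0].max()+.5,G[:,0].min()-.5)],'red at .055',[T(90,r,.055) for r in (R[:,0].max()+.5,R[:,0].min()-.5)])
E
python3 -c "
from fen import *
fence('w3');fence('w4')
st=robot.read_state();print(st['tool_pos'],st['force'])"
```

```text
w3 front edge [491.3, 491.3, 490.8, 490.7, 490.7, 490.7]
red rows 178 184 cols 77 155 green rows 138 155 cols 93 125
band at cheek top .05 [504.8, 513.4] red at .055 [491.8, 495.2]
w4 front edge [497.1, 497.1, 497.1, 496.7, 496.7, 496.7]
red rows 211 216 cols 67 108 green rows 180 197 cols 86 120
band at cheek top .05 [504.7, 513.3] red at .055 [497.2, 500.1]
[0.49795342 0.18427781 0.02234889] [-13.15343314   0.66254217  15.00532594]
```

Request:
{"name": "carry_out", "arguments": {
  "rows": [
    [0, 0, -0.0004, 0, 0, 0],
    [0.001, 0, -0.0007, 0, 0, 0],
    [0.002, 0, -0.0007, 0, 0, 0],
    [0.003, 0, -0.0007, 0, 0, 0],
    [0.004, 0, -0.0007, 0, 0, 0],
    [0.004, 0, -0.0007, 0, 0, 0]
  ]
}}

```text
t: 12.12
tool_pos: [0.5013, 0.1838, 0.0224]
orientation: [-3.136, 0.175, 0.007]
force: [-13.4, 1.7, 11.3]
opening: 0.0558
gripper_force: 49.8
```

```bash
python3 - <<'E'
from fen import *
st=robot.read_state(); a=robot.read_camera('wrist'); save('w5.png',a); np.savez('w5.npz',p=st['tool_pos'],o=st['orientation'])
fence('w5'); go([.5,.18,.0223],-6.4)
E
```

```text
w5 front edge [500.5, 500.6, 500.6, 500.2, 500.2, 500.1]
red rows 211 216 cols 67 112 green rows 188 205 cols 87 120
band at cheek top .05 [504.3, 512.9] red at .055 [500.7, 503.5]
now [0.5014 0.1838 0.0224] yaw -6.38 F [-13.1   0.4  12.6] t 12.175
shift mm [-0.9  4.   0.1] turn [-0.01  0.25  0.02]
```

Request:
{"name": "carry_out", "arguments": {
  "rows": [
    [0, 0, -0.0003, 0, 0.1, 0],
    [0.001, 0, -0.0005, 0, 0.2, 0],
    [0.002, 0, -0.0005, 0, 0.2, 0],
    [0.003, 0, -0.0005, 0, 0.2, 0],
    [0.004, 0, -0.0005, 0, 0.2, 0],
    [0.0045, 0, -0.0005, 0, 0.2, 0],
    [0.0045, 0, -0.0005, 0, 0.2, 0]
  ]
}}

```text
t: 13.05
tool_pos: [0.5049, 0.1834, 0.0224]
orientation: [-3.137, 0.174, 0.004]
force: [-14.6, 2.6, 10.1]
opening: 0.0558
gripper_force: 49.8
```

```bash
python3 - <<'E'
from fen import *
st=robot.read_state(); a=robot.read_camera('wrist'); save('w6.png',a); np.savez('w6.npz',p=st['tool_pos'],o=st['orientation'])
fence('w6'); go([.5,.18,.0223],-6.4)
E
```

```text
w6 front edge [504.1, 504.1, 504.1, 503.7, 503.7, 503.7]
red rows 211 216 cols 67 111 green rows 195 207 cols 88 120
band at cheek top .05 [506.8, 513.1] red at .055 [504.2, 507.1]
now [0.5049 0.1834 0.0224] yaw -6.37 F [-14.2   2.4  11.3] t 13.1
shift mm [-4.5  3.9  0.1] turn [0.   0.15 0.03]
```

View pics/w6.png

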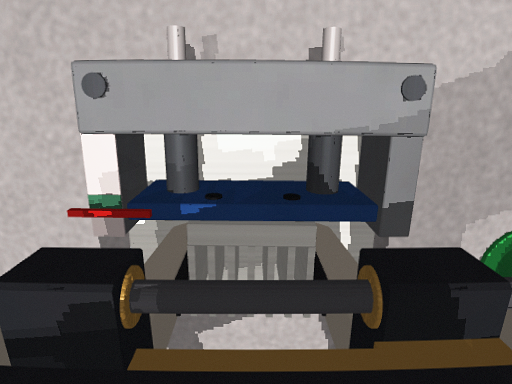

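Request:
{"name": "carry_out", "arguments": {
  "rows": [
    [0.0005, 0, -0.0002, 0, 0, 0],
    [0.001, 0, -0.0003, 0, 0.1, 0],
    [0.0014, 0, -0.0003, 0, 0.1, 0],
    [0.0014, 0, -0.0003, 0, 0.1, 0],
    [0.0014, 0, -0.0003, 0, 0.1, 0],
    [0.0014, 0, -0.0003, 0, 0.1, 0],
    [0.0014, 0, -0.0003, 0, 0.1, 0],
    [0.0014, 0, -0.0003, 0, 0.1, 0],
    [0.0014, 0, -0.0003, 0, 0.1, 0],
    [0.0014, 0, -0.0003, 0, 0.1, 0],
    [0.0014, 0, -0.0003, 0, 0.1, 0],
    [0.0014, 0, -0.0003, 0, 0.1, 0]
  ]
}}

```text
t: 14.6
tool_pos: [0.506, 0.1832, 0.0223]
orientation: [3.137, -0.174, -0.002]
force: [-15.1, 1.4, 9.2]
opening: 0.0557
gripper_force: 49.8
```

Request:
{"name": "carry_out", "arguments": {
  "rows": [
    [0, 0, 0, 0, 0, 0],
    [0, 0, 0, 0, 0, 0],
    [0, 0, 0, 0, 0, 0],
    [0, 0, 0, 0, 0, 0],
    [0, 0, 0, 0, 0, 0],
    [0, 0, 0, 0, 0, 0],
    [0, 0, 0, 0, 0, 0],
    [0, 0, 0, 0, 0, 0],
    [0, 0, 0, 0, 0, 0],
    [0, 0, 0, 0, 0, 0],
    [0, 0, 0, 0, 0, 0],
    [0, 0, 0, 0, 0, 0]
  ]
}}

```text
t: 16.1
tool_pos: [0.506, 0.1833, 0.0223]
orientation: [3.137, -0.174, -0.002]
force: [-14.4, 1.8, 8.9]
opening: 0.0554
gripper_force: 49.8
```

Request:
{"name": "carry_out", "arguments": {
  "rows": [
    [0, 0, 0, 0, 0, 0],
    [0, 0, 0, 0, 0, 0],
    [0, 0, 0, 0, 0, 0],
    [0, 0, 0, 0, 0, 0],
    [0, 0, 0, 0, 0, 0],
    [0, 0, 0, 0, 0, 0],
    [0, 0, 0, 0, 0, 0],
    [0, 0, 0, 0, 0, 0],
    [0, 0, 0, 0, 0, 0],
    [0, 0, 0, 0, 0, 0],
    [0, 0, 0, 0, 0, 0],
    [0, 0, 0, 0, 0, 0]
  ]
}}

```text
t: 17.6
tool_pos: [0.506, 0.1833, 0.0223]
orientation: [3.137, -0.174, -0.002]
force: [-15.5, 2.8, 9.7]
opening: 0.0556
gripper_force: 49.8
```

```bash
python3 - <<'E'
from fen import *
st=robot.read_state(); a=robot.read_camera('wrist'); save('w7.png',a); np.savez('w7.npz',p=st['tool_pos'],o=st['orientation'])
fence('w7'); go([.5,.18,.0223],-6.4)
s=robot.read_camera('scene'); save('s2.png',cv2.resize(s[130:260,150:350],None,fx=3.5,fy=3.5,interpolation=cv2.INTER_CUBIC))
E
```

```text
w7 front edge [505.1, 505.1, 505.1, 504.7, 504.7, 504.7]
red rows 211 216 cols 67 110 green rows 197 207 cols 89 120
band at cheek top .05 [507.8, 513.2] red at .055 [505.2, 508.1]
now [0.5059 0.1832 0.0223] yaw -6.36 F [-16.5   3.    8.4] t 17.65
shift mm [-5.5  3.9  0. ] turn [0.01 0.09 0.04]
```

View pics/s2.png

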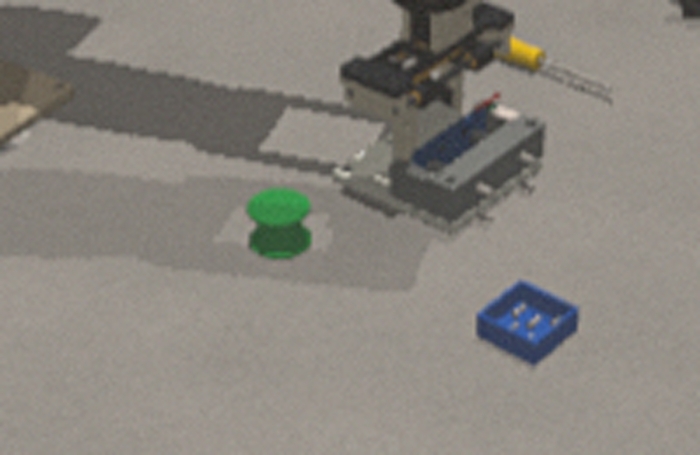

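The scene crop shows the sink held against the fence, with the reel (280,222), tray (527,322) and screwdriver undisturbed. The fence has travelled about 14 mm, and the pose has held for over 3 s.

```bash
python3 -c "
from plant import robot
print(robot.close_job())"
```

```text
the job is handed in; nothing more can be done
None
```

The job is handed in, with no verdict shown: the heat sink stands on the jig bed, still gripped, pressed square against the middle of the fence at about 14 mm travel (about 10 N, in the green band), held steady for over 3 s.

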